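# Prise open the blue connection box at the grinding bench

## Task

The terminals in the blue-covered connection box need checking. Pick up the orange-handled pry blade, slip its blade into the slot under the front edge of the blue cover, and lever that cover up on its hinge until it stands nearly upright. Then lay the blade back down flat on the bench, without dropping it. Only the blade may touch the box, not the gripper, and the green-covered box must stay shut.

Things in the scene. Friction and masses are not known exactly. Their poses are not given: they have to be found in the camera images.
- box_blue: Fixed grey box with blue cover, 110 x 120 x 60 mm high without cover. Origin: centre of underside, on the bench; x from front (slot, robot side) to back (hinge), z up; yaw within 0.3 rad. In the front wall (outer face x = -55 mm, 6 mm thick) right under the cover is a slot, 80 mm wide (y = -40 to 40), z = 44 to 60 mm, open to the hollow inside, where nothing is higher than 30 mm.
- cover_blue (a joint): Blue cover's hinge, rad: 0 shut (starts 0 to 0.05), 1.57 upright, stop 1.9. Plate 115 x 126 x 5 mm, underside at box z = 60 mm when shut; hinge axis along box y at x = +55, z = 60 mm; front edge at x = -60 mm, yellow mark at its middle. Stiff hinge: about 2 N lifts the front edge; the cover stays at any angle it is left.
- pry_blade: Loose tool, about 130 g, lying flat. Orange handle 100 (x) x 24 (y) x 26 (z) mm, origin at the centre of its underside; a steel blade 25 mm wide, 3 mm thick runs on along +x, tip at x = 130 mm, mid-plane at z = 13 mm. Grip across the handle (along y) at the origin. Starts crosswise in front of the boxes, tip to the robot's left.
- cover_green (a joint): Hinge of the green cover of a second box, otherwise identical, on the other side; rad, 0 shut, starts 0 to 0.05; leave it shut.
There are look-alikes about, which are no part of the job. What is shaped like the box_blue but brown or pink is not meant.

How it is judged:
By the outcome, as a careful person would: the job done as asked, in the order asked, and still so for the second after the job is handed in, with the robot touching nothing.
It also fails if it takes over 51 s, if anything falls off the work surface, if the arm or the gripper's body presses on something with over 40 N, if the wrist force passes 120 N, or if a joint passes its speed limit or range.

## Robot

A 7-joint arm with a two-finger parallel gripper is mounted at the origin on the work surface. World frame = base frame: x ahead of the robot, y to its left, z up, the work surface at z = 0. Lengths are in m, angles in degrees, forces in N, time in s.
With the tool pointing down it reaches from about 0.4 to 0.875 m from the base axis. Payload 6.5 kg.
Tool frame: the origin (TCP) lies at the very end of the fingers, on their centre line; the grasp point (between the pads) lies tcp_to_grasp behind it (tcp_to_grasp is the distance from the TCP to the grasp point, in m); z points along the fingers, y is the line along which they close (so a half turn about z gives the same grasp; the last joint's range is limited). The gripper opens to 85 mm and grips with 20 to 120 N. Pads are 22 mm wide; open, the fingers measure 114 mm over their backs; the gripper's body (76 mm by 85 mm) begins 54 mm behind the grasp point. The pads swing forward as they close: fully open they stand 13 mm farther back than shut.
Start: joints at [72.811, 30.733, -0.252, 88.115, 0.149, 61.152, -4.079], TCP at [0.151, -0.632, 0.231] pointing down, gripper open.
Joint ranges: [-154.64, 154.64], [-21.42, 123.67], [-72.66, 72.17], [13.99, 137.28], [-74.86, 254.86], [10.95, 109.41], [-158.01, 158.01]. Speed limits (degrees/s): [136.94, 136.94, 180, 180, 180, 180, 180].

## Interface

Orientations are given as a 3x3 rotation matrix whose columns are the frame's x, y, z axes.
In Python, from workcell import state, snapshot, camera_info, job_done, tcp_to_grasp gives the robot as it stands.
- The arm moves only by the tool drive_tool, never from a script. Its argument "series" is a list of rows, each a list of 7 numbers: the finger opening in cm, from 0 to 8.54, then the shift along the tool's x, y, z in cm, then the turn, a rotation vector about the tool's x, y, z in degrees. A call has 1 to 5 rows; each row is the pose to reach, as a shift and turn from the pose commanded when the call began, along the tool's axes at that moment; what a row does not reach only later rows make up. A row lasts 1/12 s, in which the tool goes at most 41.7 mm and 7.16 degrees, less where a joint would pass 70% of its speed; a pose out of reach is approached as far as the arm can. A call with a gripper value outside its range is refused whole. The fingers move at their own pace and stop on an object; "grip_force" is the grip in N (left out, the last holds). Time passes only in rows, so rows that repeat a pose let the fingers close. It gives the time, the measured TCP pose, the force, the opening and the grip force at its end, in the units of the state.
- state(): the state, without advancing time (a new reading comes with each control period).
- snapshot(name): name is "scene" or "top" or "wrist"; returns (picture, depth): 400x640x3 uint8, red, green, blue; 400x640 float32, m along the optical axis (not along the pixel's ray), 0 where there is no reading.
- camera_info(name): a dict with "camera_matrix" (3x3 intrinsics, pixels), "R" (3x3) and "t" (3): a world point X has camera coordinates R X + t. Camera axes: x right, y down, z forward; pixel columns grow to the right and rows downward; lengths in m; the calibration is good to about 2 mm. The wrist camera is an equidistant fisheye: a pixel r from the principal point sees the ray r / f radians off the axis. A picture is of the moment at which its call begins: read the wrist's pose just before it. camera_info takes no time and is no camera call; for the wrist camera it gives the pose at the moment of the call.
- job_done(): hands the job in; it is judged then, once.
The state is a dict: "clock": time; "q": joint angles; "joint_vel": joint speeds; "effort": joint torques, N m; "position": TCP position; "tcp_rot": TCP orientation; "wrist_force": force on the tool from outside, world axes, zero at the start; "wrist_torque": the same for the moment, N m; "gripper_width": finger opening in m; "grip_force": force on a finger pad.
Only numpy, scipy, OpenCV 4.12 (cv2) and the standard library are available. Lean on these libraries where they do the work, as an engineer would, in place of code of your own. Each camera call takes 0.05 s, during which the arm holds its last target. There are 200 camera calls.

## Working session

There is one attempt and no reset: what is moved stays moved. The work goes in short steps, Python scripts to look and compute and a tool call to move; the robot and the scene stay as the last step left them, time stands still between calls to the robot, and variables do not carry over. Pictures are saved under pics/ and viewed, at most 11 in all, crops included, and the job is handed in when it is done.

Besides the shell and the picture viewer there is one more tool, called after "Request:" by a JSON object that holds its "op" and its "data". drive_tool: Moves the arm, as the interface text tells. Its arguments: {"type":"object","properties":{"series":{"type":"array","items":{"type":"array","items":{"type":"number"}}},"grip_force":{"type":"number"}},"required":["series"]}

```bash
mkdir -p pics; ls
python3 - <<'E'
from workcell import *
import cv2,numpy as np
s=state();print(s['clock'],s['position'],s['tcp_rot'],tcp_to_grasp)
for n in ['scene','top']:
    p,d=snapshot(n);cv2.imwrite(f'pics/{n}0.png',p[:,:,::-1]);np.savez(f'{n}0.npz',p=p,d=d)
    c=camera_info(n);print(n,c)
E
```

```text
pics
0.0 [ 0.15042794 -0.6317234   0.23043789] [[ 9.72780437e-01  2.31728227e-01 -4.99017660e-04]
 [ 2.31728738e-01 -9.72779099e-01  1.61726020e-03]
 [-1.10669110e-04 -1.68887582e-03 -9.99998568e-01]] 0.0187
scene {'camera_matrix': array([[382.69228687,   0.        , 325.1285966 ],
       [  0.        , 382.69228687, 198.82846393],
       [  0.        ,   0.        ,   1.        ]]), 'R': array([[-0.29179411,  0.9563656 , -0.01486737],
       [ 0.71136436,  0.20659928, -0.6717719 ],
       [-0.63938795, -0.2065952 , -0.74060885]]), 't': array([ 0.25236814, -0.32272284,  1.40981222])}
top {'camera_matrix': array([[459.37846902,   0.        , 318.58514412],
       [  0.        , 459.37846902, 198.12317154],
       [  0.        ,   0.        ,   1.        ]]), 'R': array([[-0.02973404, -0.99927299,  0.02386171],
       [-0.99623874,  0.02768305, -0.08210981],
       [ 0.08138955, -0.02621342, -0.99633759]]), 't': array([-0.09078803,  0.53933301,  1.25693939])}
```

View pics/top0.png

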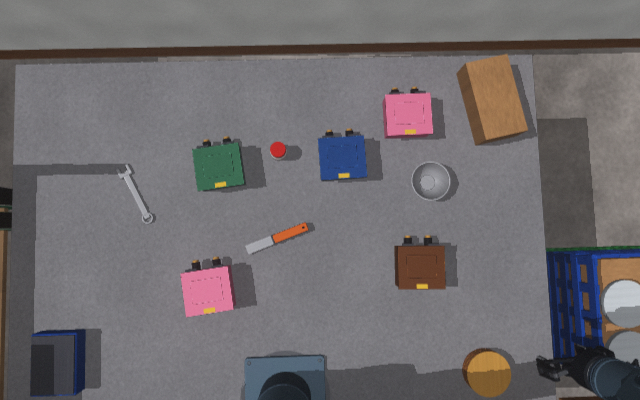

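View pics/scene0.png

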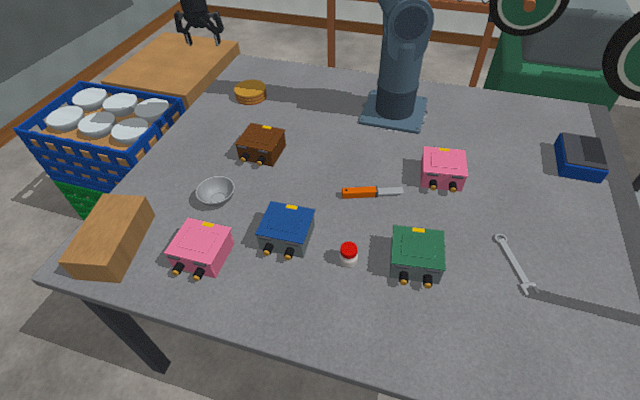

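The top view shows the blue-covered box at (343,158), mark at (344,176). The green one is at (219,166). Two pink look-alikes are at (408,115) and (208,290), and a brown one at (421,267). The dark-blue object at (58,360) is a bin, without a mark or hinge. The target is the box at (343,158) because it is the only one with a blue cover, hinge and yellow mark. The blade is at (278,238): orange handle on the right, steel tip to the left.

```bash
cat > h.py <<'E'
import numpy as np,cv2
def ray(c,uv,z):
    K,R,t=c['camera_matrix'],c['R'],c['t']
    uv=np.atleast_2d(np.asarray(uv,float))
    d=np.c_[(uv-[K[0,2],K[1,2]])/[K[0,0],K[1,1]],np.ones(len(uv))]@R
    o=-R.T@t
    return o+d*((z-o[2])/d[:,2])[:,None]
def big(m):
    cs,_=cv2.findContours(m.astype(np.uint8),cv2.RETR_EXTERNAL,cv2.CHAIN_APPROX_NONE)
    return max(cs,key=cv2.contourArea)[:,0,:]
def rect(P):
    (c,s,a)=cv2.minAreaRect((P[:,:2]*1000).astype(np.float32));return c,s,a
E
python3 - <<'E'
from workcell import camera_info
from h import *
f=np.load('top0.npz');p=f['p'];c=camera_info('top')
cv2.imwrite('pics/crop0.png',cv2.resize(p[110:270,170:390,::-1],None,fx=3.5,fy=3.5,interpolation=cv2.INTER_CUBIC))
hsv=cv2.cvtColor(p,cv2.COLOR_RGB2HSV);H,S,V=[hsv[:,:,i] for i in range(3)]
roi=np.zeros(H.shape,bool);roi[120:200,300:380]=1
b=(H>100)&(H<130)&(S>120)&roi
y=(H>18)&(H<35)&(S>130)&(V>130)
print('blue',rect(ray(c,big(b),.066)))
g=np.zeros(H.shape,bool);g[130:200,180:255]=1
print('green',rect(ray(c,big((H>55)&(H<90)&(S>80)&g),.066)))
print('bmark',ray(c,big(y&roi),.066).mean(0),'gmark',ray(c,big(y&g),.066).mean(0))
r2=np.zeros(H.shape,bool);r2[210:260,235:320]=1
o=(H<18)&(S>150)&(V>100)&r2
print('orange',rect(ray(c,big(o),.024)))
st=(S<40)&(V>135)&r2
print('steel',rect(ray(c,big(st),.0145)))
print(f['d'][158,343],f['d'][238,295],f['d'][200,343])
E
```

```text
blue ((642.7426147460938, -172.10870361328125), (115.02947235107422, 124.9998550415039), 2.5486459732055664)
green ((627.066650390625, 164.26690673828125), (115.7685775756836, 124.8729019165039), 7.190222263336182)
bmark [ 0.59382772 -0.17447322  0.066     ] gmark [0.57773423 0.15904922 0.066     ]
orange ((443.93597412109375, -24.518287658691406), (22.523780822753906, 98.75405883789062), 19.735504150390625)
steel ((413.2903747558594, 63.78981018066406), (28.379093170166016, 75.87734985351562), 21.491344451904297)
1.2491722 1.2911791 1.3061587
```

View pics/crop0.png

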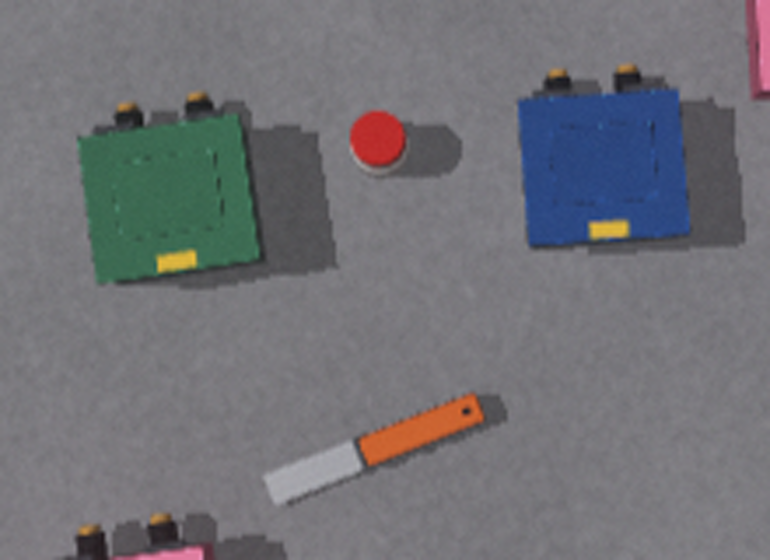

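The crop confirms it: blue cover with a front yellow mark and hinges at the back, and the pry blade as described. Next is the approach above the handle.

```bash
cat >> h.py <<'E'
from scipy.spatial.transform import Rotation as Ro
def goal(pos,yaw,pitch=0):
    """shift cm / turn deg in tool frame to TCP pos, tool x at yaw (deg), tool z down, tilted by pitch (tip up +)"""
    from workcell import state
    s=state();T=np.array(s['tcp_rot'])
    G=(Ro.from_euler('z',yaw,degrees=True)*Ro.from_euler('y',-pitch,degrees=True)*Ro.from_euler('x',180,degrees=True)).as_matrix()
    print('now',np.round(s['position'],4),s['clock'],'F',np.round(s['wrist_force'],1),'w',s['gripper_width'],'yaw',np.degrees(np.arctan2(T[1,0],T[0,0])).round(2))
    print('shift',np.round(T.T@(np.array(pos)-s['position'])*100,2),'turn',np.round(Ro.from_matrix(T.T@G).as_rotvec(degrees=True),2))
E
python3 -c "
from h import *
goal([.444,-.0245,.16],109.7)"
```

```text
now [ 0.1504 -0.6318  0.2305] 0.1 F [ 0.7  0.4 -0.2] w 0.08580912962877595 yaw 13.4
shift [ 42.63 -52.26   7.13] turn [-8.00e-02 -7.00e-02 -9.63e+01]
```

Request:
{"op": "drive_tool", "data": {"series": [[8.5,2.5,-3.1,0.4,0,0,-6],[8.5,5.1,-6.2,0.8,0,0,-12],[8.5,7.6,-9.3,1.2,0,0,-18],[8.5,10.2,-12.5,1.6,0,0,-24],[8.5,12.7,-15.6,2,0,0,-30]]}}

```text
clock: 0.52
position: [0.2384, -0.4489, 0.2108]
tcp_rot: [[0.723, 0.691, -0.0], [0.691, -0.723, 0.0], [0.0, -0.001, -1.0]]
wrist_force: [1.7, -0.4, 0.0]
gripper_width: 0.0848
grip_force: 0.0
```

```bash
python3 -c "
from h import *
goal([.444,-.0245,.16],109.7)"
```

```text
now [ 0.2384 -0.4489  0.2108] 0.5167 F [ 1.7 -0.4  0. ] w 0.08484048040671516 yaw 43.7
shift [ 44.18 -16.48   5.1 ] turn [-3.0e-02 -2.0e-02 -6.6e+01]
```

Request:
{"op": "drive_tool", "data": {"series": [[8.5,3.7,-1.4,0.4,0,0,-6],[8.5,7.4,-2.8,0.8,0,0,-12],[8.5,11.1,-4.1,1.3,0,0,-18],[8.5,14.8,-5.5,1.7,0,0,-24],[8.5,18.5,-6.9,2.1,0,0,-30]]}}

```text
clock: 0.93
position: [0.3252, -0.2721, 0.1901]
tcp_rot: [[0.281, 0.96, -0.0], [0.96, -0.281, -0.0], [-0.0, -0.0, -1.0]]
wrist_force: [1.6, -0.7, -0.3]
gripper_width: 0.0849
grip_force: 0.0
```

```bash
python3 -c "
from h import *
goal([.444,-.0245,.16],109.7)"
```

```text
now [ 0.3252 -0.2721  0.1901] 0.9333 F [ 1.6 -0.7 -0.3] w 0.08490177454404325 yaw 73.67
shift [27.1   4.44  3.  ] turn [-1.000e-02  1.000e-02 -3.603e+01]
```

Request:
{"op": "drive_tool", "data": {"series": [[8.5,3.9,0.6,0.4,0,0,-6],[8.5,7.8,1.2,0.8,0,0,-12],[8.5,11.7,1.8,1.3,0,0,-18],[8.5,15.6,2.5,1.7,0,0,-24],[8.5,19.5,3.2,2.1,0,0,-30]]}}

```text
clock: 1.35
position: [0.4116, -0.0945, 0.1691]
tcp_rot: [[-0.236, 0.972, -0.0], [0.972, 0.236, -0.0], [-0.0, -0.0, -1.0]]
wrist_force: [0.4, -1.2, -0.4]
gripper_width: 0.085
grip_force: 0.0
```

```bash
python3 -c "
from h import *
goal([.444,-.0245,.16],109.7)"
```

```text
now [ 0.4116 -0.0945  0.1691] 1.35 F [ 0.4 -1.2 -0.4] w 0.08499557026909614 yaw 103.67
shift [6.03 4.81 0.91] turn [-0.01  0.02 -6.03]
```

Request:
{"op": "drive_tool", "data": {"series": [[8.5,3,2.4,0.5,0,0,-3],[8.5,6,4.8,0.9,0,0,-6],[8.5,6,4.8,0.9,0,0,-6]]}}

```text
clock: 1.6
position: [0.4469, -0.0187, 0.1604]
tcp_rot: [[-0.344, 0.939, 0.003], [0.939, 0.344, 0.005], [0.003, 0.005, -1.0]]
wrist_force: [-0.3, -0.9, 1.0]
gripper_width: 0.0849
grip_force: 0.0
```

Run:
```python
from workcell import *
from h import *
goal([.444,-.0245,.003],109.7)
c=camera_info('wrist');p,d=snapshot('wrist');cv2.imwrite('pics/w1.png',p[:,:,::-1])
K,R,t=c['camera_matrix'],c['R'],c['t'];o=-R.T@t
hsv=cv2.cvtColor(p,cv2.COLOR_RGB2HSV);H,S,V=[hsv[:,:,i] for i in range(3)]
k=big((H<18)&(S>150)&(V>100)).astype(float)
def wray(uv,z):
    v=uv-[K[0,2],K[1,2]];r=np.hypot(*v.T);th=r/K[0,0]
    D=np.c_[np.sin(th)[:,None]*v/r[:,None],np.cos(th)]@R
    return o+D*((z-o[2])/D[:,2])[:,None]
print(len(k),k.min(0),k.max(0),rect(wray(k,.024)),K[0,0])
```

```text
now [ 0.4469 -0.0187  0.1604] 1.6 F [-0.3 -0.9  1. ] w 0.08486617606774581 yaw 110.1
shift [-0.5  -0.54 15.74] turn [ 0.26 -0.2   0.4 ]
242 [308. 138.] [332. 239.] ((445.3603820800781, -24.53219985961914), (22.7003116607666, 98.1237564086914), 20.47987174987793) 309.70691628693146
```

View pics/w1.png

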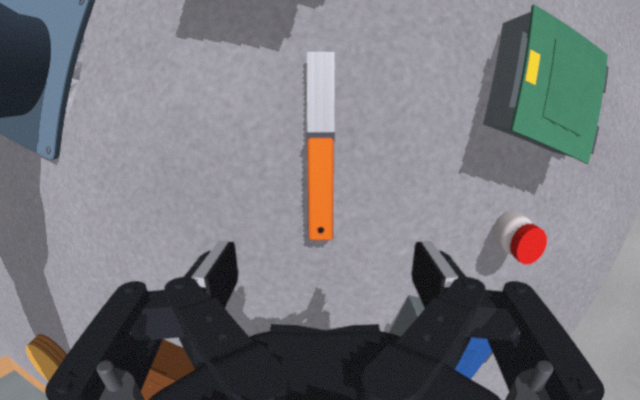

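The wrist view shows the handle (308–332, 138–239) centred between the fingers, tip up-image, so it is well aligned.

Request:
{"op": "drive_tool", "data": {"series": [[8.5,0,0,3,0,0,0],[8.5,0,0,6,0,0,0],[8.5,0,0,9,0,0,0],[8.5,0,0,10,0,0,0],[8.5,0,0,10,0,0,0]]}}

```text
clock: 2.07
position: [0.4419, -0.0274, 0.0585]
tcp_rot: [[-0.331, 0.944, -0.005], [0.944, 0.331, -0.0], [0.002, -0.005, -1.0]]
wrist_force: [-0.2, 0.1, 0.4]
gripper_width: 0.0851
grip_force: 0.0
```

```bash
python3 -c "
from h import *
goal([.445,-.0245,.004],110)"
```

```text
now [ 0.4419 -0.0274  0.0585] 2.0667 F [-0.2  0.1  0.4] w 0.08507772757435969 yaw 109.35
shift [0.17 0.42 5.44] turn [-0.28 -0.09 -0.65]
```

Request:
{"op": "drive_tool", "data": {"series": [[8.5,0,0.1,2,0,0,0],[8.5,0,0.1,4,0,0,0],[8.5,0,0.1,5,0,0,0],[8.5,0,0.1,5,0,0,0],[8.5,0,0.1,5,0,0,0]]}}

```text
clock: 2.48
position: [0.4455, -0.0266, 0.0111]
tcp_rot: [[-0.332, 0.943, 0.0], [0.943, 0.332, -0.0], [-0.0, 0.0, -1.0]]
wrist_force: [1.0, 0.2, 0.0]
gripper_width: 0.0849
grip_force: 0.0
```

```bash
python3 -c "
from h import *
goal([.445,-.0245,.004],110)"
```

```text
now [ 0.4455 -0.0266  0.0111] 2.4833 F [1.  0.2 0. ] w 0.08486369168700643 yaw 109.38
shift [0.21 0.02 0.71] turn [ 0.02  0.03 -0.62]
```

Request:
{"op": "drive_tool", "data": {"series": [[8.5,0.2,0,0.7,0,0,-0.6],[8.5,0.2,0,0.7,0,0,-0.6],[2,0.2,0,0.7,0,0,-0.6],[2,0.2,0,0.7,0,0,-0.6],[2,0.2,0,0.7,0,0,-0.6]], "grip_force": 100}}

```text
clock: 2.9
position: [0.4447, -0.0245, 0.0036]
tcp_rot: [[-0.342, 0.94, 0.001], [0.94, 0.342, -0.0], [-0.0, 0.0, -1.0]]
wrist_force: [0.7, 1.2, -0.2]
gripper_width: 0.0507
grip_force: 0.0
```

Request:
{"op": "drive_tool", "data": {"series": [[0,0,0,0,0,0,0],[0,0,0,0,0,0,0],[0,0,0,0,0,0,0],[0,0,0,0,0,0,0],[0,0,0,0,0,0,0]], "grip_force": 100}}

```text
clock: 3.32
position: [0.4447, -0.0245, 0.0038]
tcp_rot: [[-0.342, 0.94, 0.0], [0.94, 0.342, -0.0], [-0.001, 0.0, -1.0]]
wrist_force: [-2.2, 0.2, 7.7]
gripper_width: 0.022
grip_force: 98.7
```

Request:
{"op": "drive_tool", "data": {"series": [[0,0,0,-1,0,0,0],[0,0,0,-3,0,0,0],[0,0,0,-6,0,0,0],[0,0,0,-9,0,0,6],[0,0,0,-11,0,0,12]]}}

```text
clock: 3.73
position: [0.4447, -0.0243, 0.1158]
tcp_rot: [[-0.135, 0.991, 0.001], [0.991, 0.135, 0.001], [0.0, 0.001, -1.0]]
wrist_force: [0.3, 0.5, -0.9]
gripper_width: 0.0221
grip_force: 98.0
```

```bash
python3 -c "
from h import *
goal([.4354,-.1815,.12],2.6)"
```

```text
now [ 0.4447 -0.0243  0.1158] 3.7333 F [ 0.3  0.5 -0.9] w 0.02210845332210939 yaw 97.74
shift [-15.46  -3.04  -0.43] turn [ 3.000e-02 -8.000e-02  9.514e+01]
```

Request:
{"op": "drive_tool", "data": {"series": [[0,-1.5,-0.3,-0.2,0,0,6],[0,-3,-0.6,-0.4,0,0,12],[0,-4.5,-0.9,-0.4,0,0,18],[0,-6,-1.2,-0.4,0,0,24],[0,-7.5,-1.5,-0.4,0,0,30]]}}

```text
clock: 4.15
position: [0.4396, -0.1014, 0.1178]
tcp_rot: [[0.379, 0.925, -0.0], [0.925, -0.379, 0.0], [0.0, -0.0, -1.0]]
wrist_force: [0.8, -0.1, -1.3]
gripper_width: 0.022
grip_force: 98.0
```

```bash
python3 -c "
from h import *
goal([.4354,-.1815,.12],2.6)"
```

```text
now [ 0.4396 -0.1014  0.1178] 4.15 F [ 0.8 -0.1 -1.3] w 0.022047009889803716 yaw 67.71
shift [-7.57  2.65 -0.22] turn [-1.000e-02  0.000e+00  6.511e+01]
```

Request:
{"op": "drive_tool", "data": {"series": [[0,-0.8,0.3,0,0,0,6.5],[0,-1.6,0.6,0,0,0,13],[0,-2.4,0.9,0,0,0,19.5],[0,-3.2,1.1,0,0,0,26],[0,-4,1.4,0,0,0,32.5]]}}

```text
clock: 4.57
position: [0.4374, -0.1432, 0.1176]
tcp_rot: [[0.817, 0.576, -0.001], [0.576, -0.817, 0.001], [-0.0, -0.001, -1.0]]
wrist_force: [0.4, 0.5, -1.8]
gripper_width: 0.0219
grip_force: 98.0
```

```bash
python3 -c "
from h import *
goal([.4354,-.1815,.12],2.6)"
```

```text
now [ 0.4374 -0.1432  0.1176] 4.5667 F [ 0.4  0.5 -1.8] w 0.021894514439794097 yaw 35.19
shift [-2.37  3.01 -0.24] turn [-5.000e-02  2.000e-02  3.259e+01]
```

Request:
{"op": "drive_tool", "data": {"series": [[0,-0.5,0.6,0,0,0,6.5],[0,-1,1.2,0,0,0,13],[0,-1.5,1.8,0,0,0,19.5],[0,-2,2.4,0,0,0,26],[0,-2.4,3,0,0,0,32.5]]}}

```text
clock: 4.98
position: [0.4353, -0.1816, 0.1176]
tcp_rot: [[0.999, 0.047, -0.0], [0.047, -0.999, 0.001], [-0.0, -0.001, -1.0]]
wrist_force: [-0.9, -0.0, -1.5]
gripper_width: 0.022
grip_force: 98.0
```

Request:
{"op": "drive_tool", "data": {"series": [[0,0,0,2,0,0,0],[0,0,0,4,0,0,0],[0,0,0,5,0,0,0],[0,0,0,5,0,0,0],[0,0,0,5,0,0,0]]}}

```text
clock: 5.4
position: [0.4355, -0.1811, 0.0673]
tcp_rot: [[0.999, 0.053, -0.001], [0.053, -0.999, 0.001], [-0.001, -0.001, -1.0]]
wrist_force: [0.5, 0.2, -0.9]
gripper_width: 0.0222
grip_force: 98.1
```

```bash
cat >> h.py <<'E'
def wray(c,uv,z):
    K,R,t=c['camera_matrix'],c['R'],c['t'];o=-R.T@t
    v=np.asarray(uv,float)-[K[0,2],K[1,2]];r=np.hypot(*v.T);th=r/K[0,0]
    D=np.c_[np.sin(th)[:,None]*v/r[:,None],np.cos(th)]@R
    return o+D*((z-o[2])/D[:,2])[:,None]
E
python3 - <<'E'
from workcell import *
from h import *
goal([.4354,-.1815,.0427],2.6)
s=state();c=camera_info('wrist');p,d=snapshot('wrist');cv2.imwrite('pics/w2.png',p[:,:,::-1])
hsv=cv2.cvtColor(p,cv2.COLOR_RGB2HSV);H,S,V=[hsv[:,:,i] for i in range(3)]
k=big((H>100)&(H<130)&(S>120)&(V>60));print('blue',k.min(0),k.max(0),rect(wray(c,k,.066)))
k=big((H<18)&(S>150)&(V>100));print('orange',k.min(0),k.max(0),rect(wray(c,k,s['position'][2]+.02)))
p,d=snapshot('scene');cv2.imwrite('pics/s2.png',cv2.resize(p[120:280,200:420,::-1],None,fx=3,fy=3))
E
```

```text
now [ 0.4355 -0.1811  0.0673] 5.4 F [ 0.5  0.2 -0.9] w 0.022163679000276017 yaw 3.02
shift [-0.01  0.04  2.46] turn [-0.05  0.06  0.42]
blue [634 347] [639 354] ((283.237548828125, -572.376220703125), (16.133014678955078, 9.542956352233887), 45.3539924621582)
orange [296 160] [352 330] ((441.11968994140625, -180.19473266601562), (85.3634262084961, 23.788286209106445), 3.043867826461792)
```

View pics/w2.png

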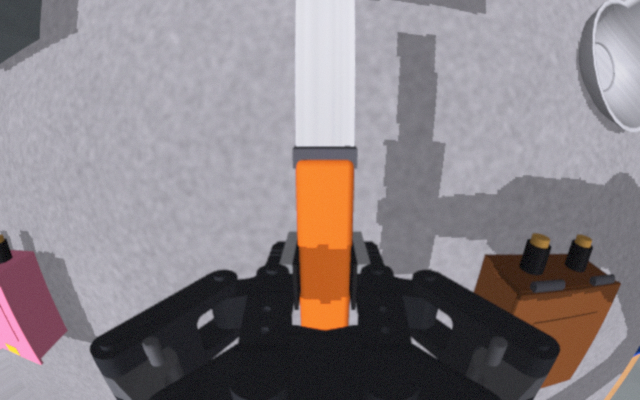

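The wrist view shows the blade held straight (cols 296–352), nothing in its way. Next I lower it to slot height and check from the scene camera.

Request:
{"op": "drive_tool", "data": {"series": [[0,0,0,1.2,0,0,0],[0,0,0,2.4,0,0,0],[0,0,0,2.4,0,0,0],[0,0,0,2.4,0,0,0]]}}

```text
clock: 5.83
position: [0.436, -0.1815, 0.0438]
tcp_rot: [[0.999, 0.052, -0.0], [0.052, -0.999, 0.0], [-0.0, -0.0, -1.0]]
wrist_force: [0.5, 0.5, -1.5]
gripper_width: 0.022
grip_force: 98.1
```

Run:
```python
from workcell import *
from h import *
goal([.4354,-.1815,.0427],2.6)
s=state();T=s['tcp_rot'];pos=s['position'];c=camera_info('scene');K=c['camera_matrix']
p,d=snapshot('scene');im=p[:,:,::-1].copy()
tip=pos+T@[.130,0,-.0093];u=T@[1,0,0]
from math import *
O=np.array([.6452,-.1720,0]);R=Ro.from_euler('z',2.6,degrees=True).as_matrix()
def px(X):
    x=c['R']@X+c['t'];x=K@x;return (x[:2]/x[2])
X0,Y0=240,130
im=cv2.resize(im[Y0:280,X0:440],None,fx=4,fy=4)
pts=[tip,tip-.08*u]+[O+R@v for v in np.array([[-.06,-.063,.065],[-.06,.063,.065],[.055,-.063,.065],[.055,.063,.065]])]
for X in pts:
    q=(px(X)-[X0,Y0]+.5)*4;cv2.circle(im,tuple(int(a) for a in q),3,(0,255,255),1)
cv2.imwrite('pics/s3.png',im)
p,d=snapshot('top');c=camera_info('top');K=c['camera_matrix']
im=cv2.resize(p[120:270,250:420,::-1],None,fx=4,fy=4)
for X in pts:
    q=(px(X)-[250,120]+.5)*4;cv2.circle(im,tuple(int(a) for a in q),3,(0,255,255),1)
cv2.imwrite('pics/t3.png',im)
```

```text
now [ 0.436  -0.1815  0.0438] 5.8333 F [ 0.5  0.5 -1.5] w 0.021976354031827235 yaw 3.0
shift [-0.06 -0.    0.11] turn [-0.   0.   0.4]
```

View pics/s3.png

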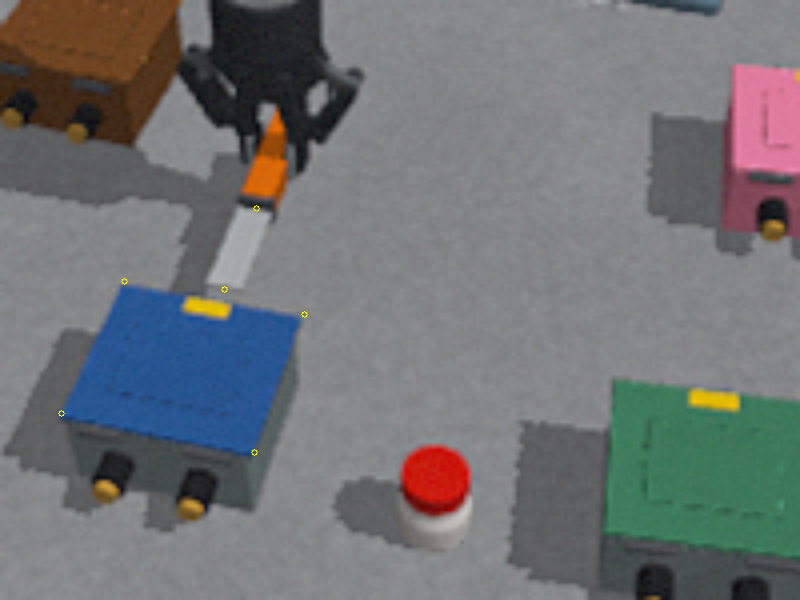

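View pics/t3.png

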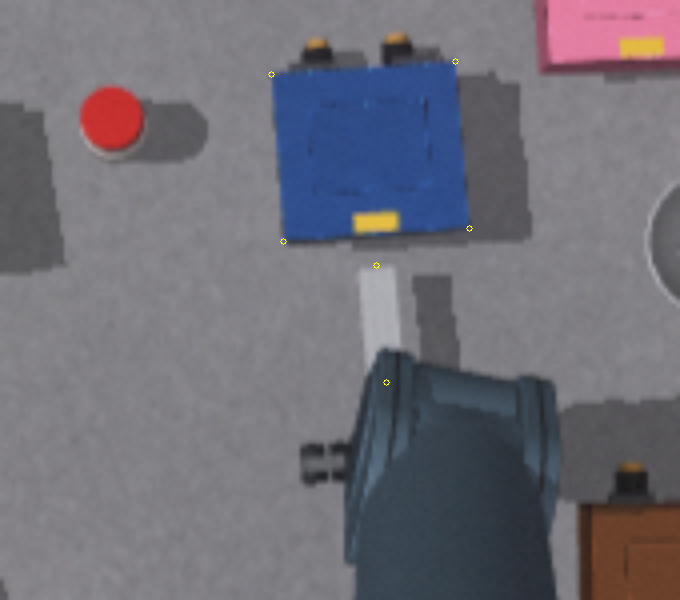

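Both views agree with the estimate: the projected cover corners lie on the edges, and the visible tip (226,286 in the scene crop) is within about 2 mm of the prediction. The blade points at the yellow mark, so I insert it now.

Request:
{"op": "drive_tool", "data": {"series": [[0,1,0,0.1,0,0,0],[0,2,0,0.1,0,0,0.4],[0,3,0,0.1,0,0,0.4],[0,4,0,0.1,0,0,0.4],[0,5,0,0.1,0,0,0.4]]}}

```text
clock: 6.35
position: [0.4876, -0.1787, 0.0424]
tcp_rot: [[0.999, 0.046, 0.001], [0.046, -0.999, -0.0], [0.001, 0.0, -1.0]]
wrist_force: [0.1, -0.1, -1.6]
gripper_width: 0.022
grip_force: 98.1
```

Request:
{"op": "drive_tool", "data": {"series": [[0,0,0,0,0,0,0],[0,0,0,0,0,0,0]]}}

```text
clock: 6.52
position: [0.4865, -0.1787, 0.0422]
tcp_rot: [[0.999, 0.046, 0.0], [0.046, -0.999, 0.0], [0.0, -0.0, -1.0]]
wrist_force: [-0.6, -0.8, -1.5]
gripper_width: 0.0221
grip_force: 98.1
```

```bash
cat >> h.py <<'E'
O=np.array([.6452,-.1720,0]);RB=Ro.from_euler('z',2.6,degrees=True).as_matrix()
def tip():
    from workcell import state
    s=state();T=s['tcp_rot'];t=RB.T@(s['position']+T@[.130,0,-.0093]-O)*1000
    r=np.array([55-t[0],t[2]+1.5-60]);print('tip box mm',t.round(1),'theta',np.arctan2(r[1],r[0]).round(3),'r',np.hypot(*r).round(1),'F',np.round(s['wrist_force'],1),'M',np.round(s['wrist_torque'],2),s['clock'])
E
python3 -c "
from h import *
tip()
for th in np.arange(0,1.56,.15): print(round(th,2),((55-87*np.cos(th))).round(1),(58.5+87*np.sin(th)).round(1))"
```

```text
tip box mm [-28.9   0.6  51.5] theta -0.083 r 84.1 F [-0.6 -0.8 -1.5] M [0.03 0.09 0.02] 6.5167
0.0 -32.0 58.5
0.15 -31.0 71.5
0.3 -28.1 84.2
0.45 -23.3 96.3
0.6 -16.8 107.6
0.75 -8.7 117.8
0.9 0.9 126.6
1.05 11.7 134.0
1.2 23.5 139.6
1.35 35.9 143.4
1.5 48.8 145.3
```

Request:
{"op": "drive_tool", "data": {"series": [[0,0,0,-0.8,0,0,0],[0,0.05,0,-1.4,0,0,0],[0,0.1,0,-2,0,0,0],[0,0.25,0,-2.6,0,0,0],[0,0.4,0,-3.2,0,0,0]]}}

```text
clock: 6.93
position: [0.489, -0.1788, 0.0749]
tcp_rot: [[0.999, 0.045, -0.001], [0.045, -0.999, 0.0], [-0.001, -0.0, -1.0]]
wrist_force: [-3.1, -0.1, -2.2]
gripper_width: 0.0219
grip_force: 98.1
```

Run:
```python
from h import *
from workcell import *
tip()
p,d=snapshot('scene');cv2.imwrite('pics/s4.png',cv2.resize(p[110:270,220:420,::-1],None,fx=3.5,fy=3.5))
```

```text
tip box mm [-26.3   0.2  84. ] theta 0.304 r 85.2 F [-3.1 -0.1 -2.2] M [0.02 0.67 0.05] 6.9333
```

View pics/s4.png

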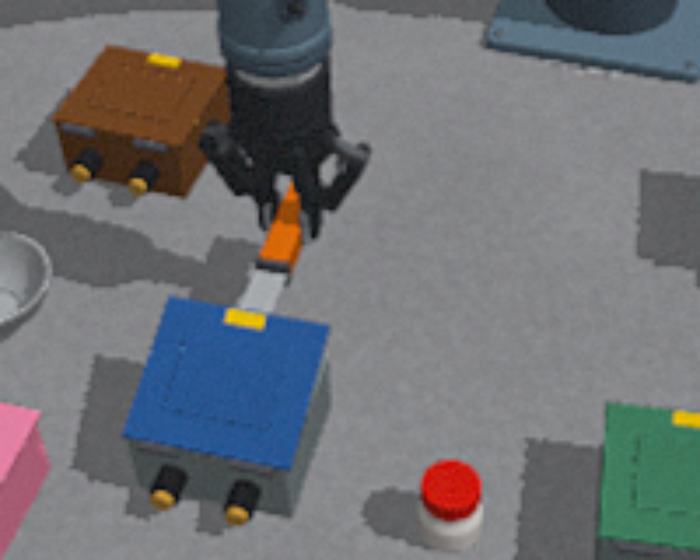

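The cover is lifting: its front edge rose about 7 px in the scene view, with the blade under it at (265,290) and the load on the wrist.

Request:
{"op": "drive_tool", "data": {"series": [[0,0.2,0,-0.6,0,0,0],[0,0.5,0,-1.15,0,0,0],[0,0.8,0,-1.7,0,0,0],[0,1.1,0,-2.25,0,0,0],[0,1.5,0,-2.75,0,0,0]]}}

```text
clock: 7.4
position: [0.505, -0.1781, 0.1024]
tcp_rot: [[0.999, 0.045, -0.0], [0.045, -0.999, -0.0], [-0.0, 0.0, -1.0]]
wrist_force: [-2.7, -1.0, -1.7]
gripper_width: 0.0221
grip_force: 98.2
```

```bash
cat >> h.py <<'E'
def cover(name='scene'):
    """hinge angle from the yellow mark's image centre: nearest on predicted arc"""
    from workcell import snapshot,camera_info
    p,d=snapshot(name);c=camera_info(name);K=c['camera_matrix']
    hsv=cv2.cvtColor(p,cv2.COLOR_RGB2HSV);H,S,V=[hsv[:,:,i] for i in range(3)]
    ths=np.arange(0,1.9,.01)
    X=np.array([O+RB@[.055-.108*np.cos(t)-.0055*np.sin(t),0,.06+.108*np.sin(t)+.0055*np.cos(t)] for t in ths])
    x=(X@c['R'].T+c['t'])@K.T;x=x[:,:2]/x[:,2:]
    n,_,st,ce=cv2.connectedComponentsWithStats(((H>20)&(H<33)&(S>150)&(V>120)).astype(np.uint8))
    for i in range(1,n):
        if st[i,4]<8: continue
        e=np.hypot(*(x-ce[i]).T);j=e.argmin()
        if e[j]<6: print(name,'cover ~',ths[j].round(2),'err px',e[j].round(1),ce[i].round(1))
    return p
E
python3 -c "
from h import *
tip();cover()"
```

```text
tip box mm [-10.4   0.2 111.6] theta 0.683 r 84.2 F [-2.7 -1.  -1.7] M [-0.12  0.67 -0.01] 7.4
scene cover ~ 0.89 err px 2.9 [286.1 197.1]
```

Request:
{"op": "drive_tool", "data": {"series": [[0,0.7,0,-0.75,0,0,0],[0,1.6,0,-1.5,0,0,0],[0,2.7,0,-2.2,0,0,0],[0,3.8,0,-2.7,0,0,0],[0,4.6,0,-2.9,0,0,0]]}}

```text
clock: 7.87
position: [0.5529, -0.1759, 0.1321]
tcp_rot: [[0.999, 0.046, 0.003], [0.046, -0.999, -0.0], [0.003, 0.001, -1.0]]
wrist_force: [-0.6, -0.2, -0.9]
gripper_width: 0.0224
grip_force: 98.4
```

```bash
python3 -c "
from h import *
tip();p=cover();cv2.imwrite('pics/s5.png',cv2.resize(p[100:270,210:410,::-1],None,fx=3.5,fy=3.5));cover('top')"
```

```text
tip box mm [ 37.6   0.3 141.7] theta 1.365 r 85.0 F [-0.6 -0.2 -0.9] M [-0.17  0.41 -0.04] 7.8667
scene cover ~ 1.47 err px 0.1 [276.5 205.6]
```

View pics/s5.png

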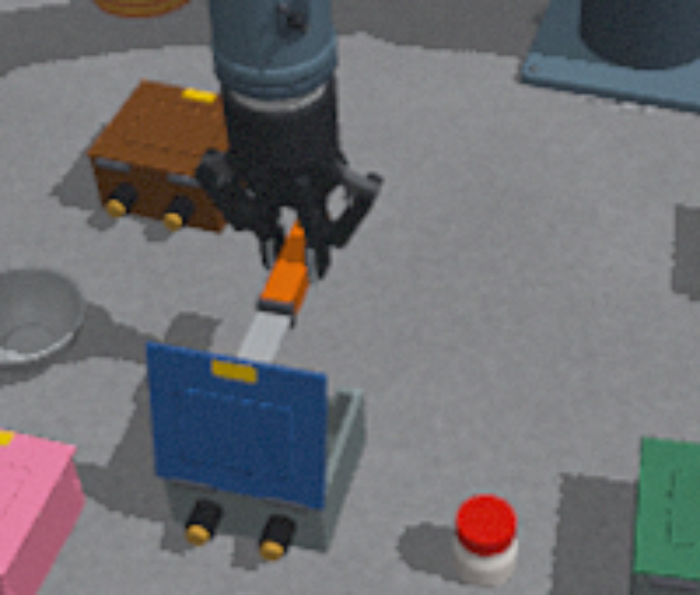

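The cover is up to about 1.4 rad, with the yellow mark at (235,371) at its top edge and the blade tip behind it. A little further, slowly.

Request:
{"op": "drive_tool", "data": {"series": [[0,0.3,0,-0.1,0,0,0],[0,0.6,0,-0.2,0,0,0],[0,0.9,0,-0.2,0,0,0],[0,1.1,0,-0.2,0,0,0],[0,1.1,0,-0.2,0,0,0]]}}

```text
clock: 8.38
position: [0.5621, -0.1754, 0.1327]
tcp_rot: [[0.999, 0.045, 0.0], [0.045, -0.999, 0.0], [0.0, -0.0, -1.0]]
wrist_force: [-0.9, -0.8, -0.7]
gripper_width: 0.0218
grip_force: 98.5
```

```bash
python3 -c "
from h import *
tip();cover();cover('top')"
```

```text
tip box mm [ 46.8   0.4 142.1] theta 1.473 r 84.0 F [-0.9 -0.8 -0.7] M [0.03 0.11 0.01] 8.3833
scene cover ~ 1.57 err px 0.5 [274.5 208.7]
```

Upright at about 1.5 rad. Withdrawing straight back.

Request:
{"op": "drive_tool", "data": {"series": [[0,-1,0,0,0,0,0],[0,-3,0,0,0,0,0],[0,-6,0,0,0,0,0],[0,-9,0,0,0,0,0],[0,-11,0,0,0,0,0]]}}

```text
clock: 8.9
position: [0.448, -0.1806, 0.1325]
tcp_rot: [[0.999, 0.044, -0.002], [0.044, -0.999, 0.0], [-0.002, -0.0, -1.0]]
wrist_force: [-0.4, -0.1, -1.5]
gripper_width: 0.0219
grip_force: 98.8
```

Request:
{"op": "drive_tool", "data": {"series": [[0,-1.5,0,1,0,0,0],[0,-2.5,0,3,0,0,0],[0,-2.5,0,6,0,0,0],[0,-2.5,0,8,0,0,0],[0,-2.5,0,9,0,0,0]]}}

```text
clock: 9.32
position: [0.4249, -0.1812, 0.0411]
tcp_rot: [[0.999, 0.045, -0.003], [0.045, -0.999, 0.001], [-0.003, -0.001, -1.0]]
wrist_force: [0.5, 0.6, -1.5]
gripper_width: 0.0221
grip_force: 98.8
```

Request:
{"op": "drive_tool", "data": {"series": [[0,0,0,1,0,0,0],[0,0,0,2,0,0,0],[0,0,0,2.5,0,0,0],[0,0,0,2.5,0,0,0],[0,0,0,2.5,0,0,0]]}}

```text
clock: 9.73
position: [0.4272, -0.1816, 0.018]
tcp_rot: [[0.999, 0.045, 0.0], [0.045, -0.999, -0.0], [0.0, 0.0, -1.0]]
wrist_force: [0.1, -0.0, -2.2]
gripper_width: 0.022
grip_force: 98.8
```

Run:
```python
from h import *
from workcell import *
goal([.428,-.1815,.0042],2.6)
p=cover();cv2.imwrite('pics/s6.png',cv2.resize(p[90:260,220:420,::-1],None,fx=3.5,fy=3.5))
```

```text
now [ 0.4272 -0.1816  0.018 ] 9.7333 F [ 0.1 -0.  -2.2] w 0.02196724859220731 yaw 2.6
shift [ 0.08 -0.01  1.38] turn [ 0.01 -0.02  0.  ]
scene cover ~ 1.56 err px 0.3 [274.7 208.7]
```

View pics/s6.png

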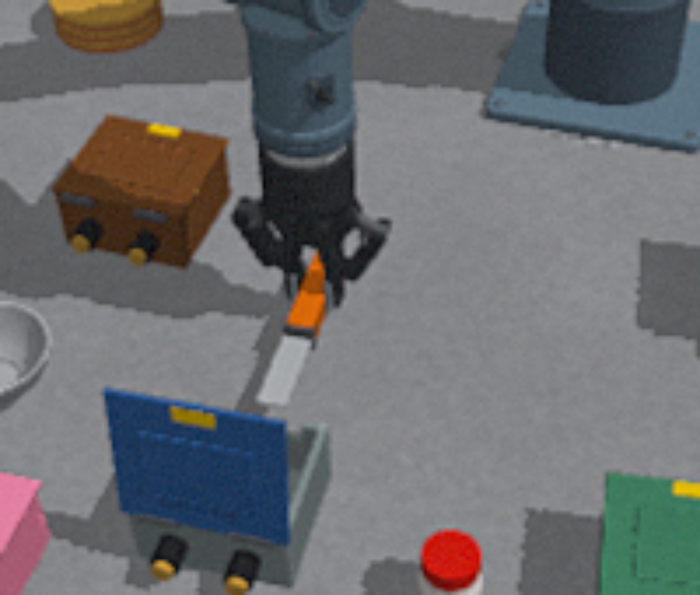

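The cover stands upright unaided, and the blade is clear of the box with its tip at (275,400). Lowering gently to the bench.

Request:
{"op": "drive_tool", "data": {"series": [[0,0,0,0.6,0,0,0],[0,0,0,1,0,0,0],[0,0,0,1.2,0,0,0],[0,0,0,1.35,0,0,0],[0,0,0,1.4,0,0,0]]}}

```text
clock: 10.2
position: [0.4267, -0.1815, 0.0038]
tcp_rot: [[0.999, 0.045, -0.001], [0.045, -0.999, 0.0], [-0.001, -0.0, -1.0]]
wrist_force: [-3.2, 1.0, 10.7]
gripper_width: 0.0221
grip_force: 100.4
```

Request:
{"op": "drive_tool", "data": {"series": [[0,0,0,0.02,0,0,0],[0,0,0,0.02,0,0,0],[0,0,0,0.02,0,0,0]], "grip_force": 20}}

```text
clock: 10.45
position: [0.4267, -0.1815, 0.0038]
tcp_rot: [[0.999, 0.045, -0.0], [0.045, -0.999, 0.0], [-0.0, -0.0, -1.0]]
wrist_force: [-1.9, 0.4, 6.1]
gripper_width: 0.0217
grip_force: 99.9
```

Contact with the bench is felt (6–10 N), so I open slowly and go up.

Request:
{"op": "drive_tool", "data": {"series": [[2.6,0,0,0,0,0,0],[3,0,0,0,0,0,0],[5,0,0,0,0,0,0],[7,0,0,0,0,0,0],[7,0,0,0,0,0,0]]}}

```text
clock: 10.87
position: [0.427, -0.1816, 0.0035]
tcp_rot: [[0.999, 0.045, 0.0], [0.045, -0.999, -0.0], [0.0, 0.0, -1.0]]
wrist_force: [-0.3, 0.3, -0.4]
gripper_width: 0.0654
grip_force: 0.0
```

Request:
{"op": "drive_tool", "data": {"series": [[7,0,0,0,0,0,0],[7,0,0,-1,0,0,0],[7,0,0,-4,0,0,0],[7,0,0,-8,0,0,0],[7,0,0,-12,0,0,0]]}}

```text
clock: 11.28
position: [0.4259, -0.1812, 0.1251]
tcp_rot: [[0.999, 0.045, -0.002], [0.045, -0.999, 0.001], [-0.002, -0.001, -1.0]]
wrist_force: [1.1, -0.4, 0.1]
gripper_width: 0.0699
grip_force: 0.0
```

Request:
{"op": "drive_tool", "data": {"series": [[7,0,0,-2,0,0,0],[7,0,0,-2,0,0,0],[7,0,0,-2,0,0,0]]}}

```text
clock: 11.53
position: [0.4277, -0.1819, 0.1453]
tcp_rot: [[0.999, 0.045, 0.003], [0.045, -0.999, -0.001], [0.003, 0.001, -1.0]]
wrist_force: [0.1, -0.0, -0.2]
gripper_width: 0.0701
grip_force: 0.0
```

Run:
```python
from h import *
from workcell import *
p=cover();a=p[90:260,220:420,::-1]
w,d=snapshot('wrist');cv2.imwrite('pics/f7.png',np.hstack([cv2.resize(a,(400,340)),cv2.resize(w[:,:,::-1],(400,340))]))
```

```text
scene cover ~ 1.56 err px 0.3 [274.7 208.8]
```

View pics/f7.png

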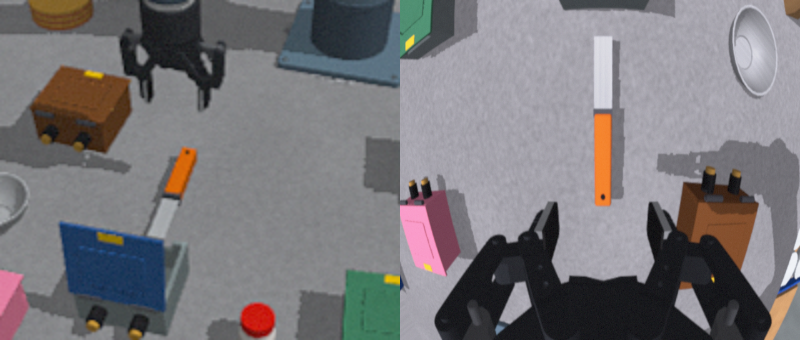

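The blade lies flat on the bench (scene 175,195; wrist 602,120). The blue cover is upright, the green one is shut, and the gripper is clear.

```bash
python3 -c "
from workcell import *
print(job_done())"
```

```text
the job is handed in; nothing more can be done
None
```

The blue cover was levered up to about 1.5 rad and stays upright, the pry blade is back flat on the bench, the green cover was left shut, and the job was handed in at about 11.6 s.

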